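Tip a cast bearing foot onto its sole and locate it in the drilling jig

ROBOT

A 7-joint arm with a two-finger parallel gripper is mounted at the origin on a cart in front of the work surface, level with it; the furniture and walls round the work are solid. World frame = base frame: x ahead of the robot, y to its left, z up, the work surface at z = 0. Lengths are in m, angles in rad, forces in N, time in s.
With the tool pointing down it reaches from about 0.4 to 0.85 m from the base axis. Payload 10.4 kg.
Tool frame: the origin (TCP) lies on the centre line of the jaws, within the pads' length; the fingertips stand r.finger_overhang ahead of it and the grasp point (between the pads) lies 5 mm behind it (r.finger_overhang is the distance from the TCP to the fingertips, in m); z points along the fingers, y is the line along which they close (so a half turn about z gives the same grasp; the last joint's range is limited). The gripper opens to 87 mm and grips with 3 to 60 N. Pads are 19 mm wide; open, the fingers measure 117 mm over their backs; the gripper's body (75 mm by 190 mm) begins 51 mm behind the grasp point.
Start: joints at [-1.152, 0.332, -0.065, 1.46, 0.022, 1.35, -0.088], TCP at [0.267, 0.565, 0.237] pointing down, gripper open.
Joint ranges: [-2.6, 2.6], [-0.5, 2.12], [-1.47, 1.34], [0.16, 2.42], [-1.27, 4.41], [0.06, 2.06], [-2.6, 2.6]. Speed limits (rad/s): [2.22, 2.22, 2.79, 2.79, 3.14, 3.14, 3.14].

INTERFACE

Orientations are given as a unit quaternion [x, y, z, w].
In Python, from bench import read_state, viewer, r gives the robot as it stands.
- The arm moves only by the tool carry_out, never from a script. Its argument "moves" is a list of rows, each a list of 6 numbers: the shift along the tool's x, y, z in units of 40 mm (1.0 is 40 mm), then the turn, a rotation vector about the tool's x, y, z in units of 8 degrees (1.0 is 8 degrees). A call has 1 to 20 rows; each row shifts and turns the commanded pose from where the row before left it, along the tool's axes as they then stand; what a row does not reach is not made up. A row lasts 1/8 s, in which the tool goes at most 62.5 mm and 10.7 degrees, less where a joint would pass 70% of its speed; a pose out of reach is approached as far as the arm can. A call is refused whole if a number of a shift passes 1 or a number of a turn 1, either way. A call with a gripper value outside its range is refused whole. "fingers" is the finger opening in mm, from 0 to 87, set as the call begins (left out, the last holds). The fingers move at their own pace and stop on an object; "force" is the grip in N (left out, the last holds). Time passes only in rows, so rows that do not move let the fingers close. It gives the time, the measured TCP pose, the force, the opening and the grip force at its end, in the units of the state.
- read_state(): the state, without advancing time (a new reading comes with each control period).
- viewer.camera(name): name is "side" or "top"; returns a dict with "pixels" (400x640x3 uint8, red, green, blue), "range_z" (400x640 float32, m along the optical axis (not along the pixel's ray), 0 where there is no reading), "fx", "fy", "cx", "cy" (pixels), "xyz" and "orientation" of the camera in the world. Camera axes: x right, y down, z forward; pixel columns grow to the right and rows downward; lengths in m; the calibration is good to about 2 mm. A picture is of the moment at which its call begins.
- r.close_job(): hands the job in; it is judged then, once.
The state is a dict: "time": time; "joint_positions": joint angles; "joint_vel": joint speeds; "joint_torque": joint torques, N m; "ee_pos": TCP position; "eef_rot": TCP orientation; "ft_force": force on the tool from outside, world axes, zero at the start; "torque": the same for the moment, N m; "width": finger opening in m; "grip_force": force on a finger pad.
Only numpy, scipy, OpenCV 4.12 (cv2) and the standard library are available. Lean on these libraries where they do the work, as an engineer would, in place of code of your own. Each camera call takes 0.05 s, during which the arm holds its last target. There are 200 camera calls.

TASK

The T-section iron bearing foot stands on end: push it gently, high on its rib, so that it topples onto its broad flat sole on the bare table. Then set it, sole down, on the drilling jig's plywood board with its length along the steel fence; press its long edge squarely against the fence first, then slide it along until its end bears on the end stop's contact screw, each with a steady push of about 10 N and never over 20 N, and leave it there touching both. Leave the other things on the bench alone.

Things in the scene. Friction and masses are not known exactly. Their poses are not given: they have to be found in the camera images.
- foot: Dark iron bearing foot, 0.4-0.85 kg, T-section bar 140 mm long, at first on end. Origin: centre of its lower end; z along its length, x out of the flat sole, y across. Sole plate (bar of the T): 70 wide (y), 14 thick, sole face at x = +25. Rib (stem): 36 wide (y), x = -25 to +11, full length. Tip it towards its +x: 1 to 2 N at 120 mm height, balance point at about 17 degrees.
- foot_center (a point): Centre of the bearing foot: 70 mm from either end, 25 mm from the sole, mid-width; axes as foot (x points down when it lies on its sole). Lying, the flanges' tops are 14 mm and the rib's top 50 mm up: grip the rib, across y, at mid-length. In the jig this point belongs 35 mm from the fence's face, 70 mm from the screw's tip, 25 mm above the board.
- jig: The drilling jig, fixed to the table: plywood board 130 (x) x 210 (y) mm, 12 mm thick. Origin: centre of its underside on the table. The fence runs along its y on its +x side, the end stop stands towards +y; the board is open at -x and -y.
- fence: Rigid steel fence strip on the board, 180 mm long along y, 16 wide, 12 high above the board. Origin: mid-length, at the foot of the face that takes the part, which looks to its -x; that face is 40 mm to +x of the board's middle, its foot 12 mm above the table. Stiff: feel for contact slowly.
- stop: Rigid aluminium end stop block on the board, 64 mm wide (x), 18 thick, 20 high, 32 with its black clamp knob. Origin: foot of its front face (looks to its -y), mid-width, 12 mm above the table; parallel to the jig. Its round steel contact screw ("screw", frame at its tip), 8 mm above the board at mid-width, sticks out of that face 3 to 15 mm, set anew each time and not measured: feel for it.
- sanding_block: bystander: grey sanding block, 62 x 105 x 30 mm; leave it where it lies (origin: centre of its underside)
- tape_measure: bystander: yellow tape measure, 62 x 82 x 34 mm; leave it where it lies (origin: centre of its underside)
- paste_jar: bystander: small jar with a round lid, 58 x 58 x 78 mm; leave it where it lies (origin: centre of its underside)
- marker: bystander: black marker pen, 14 x 132 mm; leave it where it lies (origin: centre of its underside)
- pencil: bystander: pencil, 7 x 156 mm; leave it where it lies (origin: centre of its underside)
- offcut_2: bystander: flat softwood offcut, 50 x 60 x 18 mm; leave it where it lies (origin: centre of its underside)

How it is judged:
By the outcome, as a careful person would: the job done as asked, in the order asked, and still so for the second after the job is handed in, with the robot touching nothing.
It also fails if it takes over 72 s, if anything falls off the work surface, if the arm or the gripper's body presses on something with over 40 N, if the wrist force passes 120 N, or if a joint passes its speed limit or range.

## Working session

There is one attempt and no reset: what is moved stays moved. The work goes in short steps, Python scripts to look and compute and a tool call to move; the robot and the scene stay as the last step left them, time stands still between calls to the robot, and variables do not carry over. Pictures are saved under pics/ and viewed, at most 10 in all, crops included, and the job is handed in when it is done.

Besides the shell and the picture viewer there is one more tool, called after "Call:" as name([rows], argument=value, ...), one row to a line, values as JSON. carry_out: Moves the arm, as the interface text tells. Its arguments: {"type":"object","properties":{"moves":{"type":"array","items":{"type":"array","items":{"type":"number"}}},"fingers":{"type":"number"},"force":{"type":"number"}},"required":["moves"]}

```bash
mkdir -p pics
cat > h.py <<'E'
from bench import read_state, viewer, r
import numpy as np, cv2
from scipy.spatial.transform import Rotation as R
def cloud(c):
    z=c["range_z"]; v,u=np.mgrid[:z.shape[0],:z.shape[1]]
    p=np.stack([(u-c["cx"])/c["fx"]*z,(v-c["cy"])/c["fy"]*z,z],-1)
    return p@R.from_quat(c["orientation"]).as_matrix().T+np.array(c["xyz"])
def shot(n,f):
    c=viewer.camera(n); cv2.imwrite("pics/"+f,c["pixels"][:,:,::-1]); np.savez("pics/"+f+".npz",P=cloud(c),**{k:np.array(x) for k,x in c.items()}); return c
E
python3 - <<'E'
from h import *
for n in("top","side"):
    c=shot(n,n+"0.png"); print(n,c["xyz"],R.from_quat(c["orientation"]).as_matrix().round(2).tolist(),c["fx"])
s=read_state(); print(s, r.finger_overhang)
E
```

```text
top [ 0.44628329 -0.2447647   1.18053266] [[0.02, -1.0, 0.06], [-1.0, -0.02, -0.03], [0.03, -0.06, -1.0]] 492.00470326817083
side [ 0.84623728 -1.14433562  0.70423556] [[0.94, 0.19, -0.29], [0.34, -0.52, 0.78], [-0.01, -0.83, -0.56]] 398.3679554923982
{'time': 0.1, 'joint_positions': array([-1.15162743,  0.33284365, -0.06468089,  1.46086865,  0.02162112,
        1.34987324, -0.08850702]), 'joint_vel': array([ 0.00115403, -0.00133779, -0.00078465, -0.00126234, -0.00026675,
       -0.00083611,  0.00043156]), 'joint_torque': array([ 1.79919025e-03, -6.24546647e+01,  2.48078682e-02, -3.90711629e+01,
       -6.15338143e-02,  3.66101693e-02,  4.12645431e-05]), 'ee_pos': array([0.26709154, 0.56469487, 0.23580619]), 'eef_rot': array([ 2.19093104e-01,  9.75703741e-01, -6.40606584e-04, -1.00816407e-04]), 'ft_force': array([ 0.39846182, -0.24407766, -0.20622076]), 'torque': array([-0.06697308,  0.03821213, -0.0216162 ]), 'grip_force': 0.0, 'width': 0.08701800843842765} 0.014
```

View pics/top0.png

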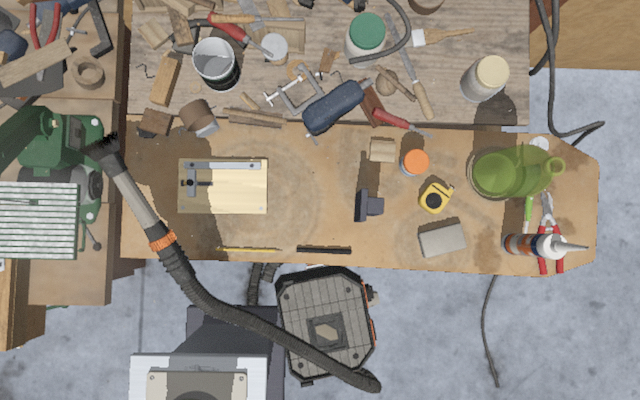

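View pics/side0.png

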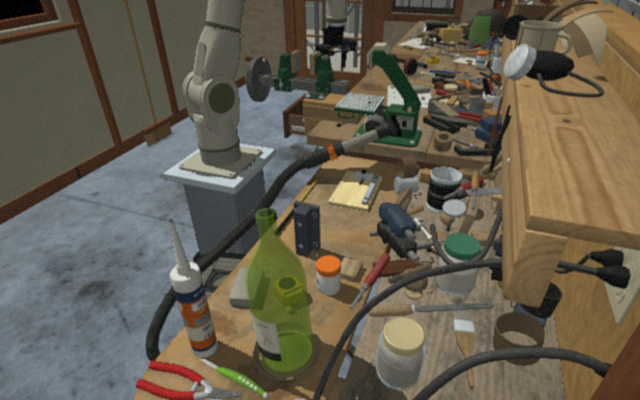

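The top view shows the jig around (222,185), fence at its upper edge, stop at (192,183) on the left. The foot stands at about (368,205), and the bystanders lie to the right and along the bottom. The side view shows the foot standing at (306,228). Next I'll measure these from the depth data.

Run:
```python
from h import *
d=np.load("pics/top0.png.npz"); P=d["P"]; im=d["pixels"][:,:,::-1]
a=cv2.resize(im[145:225,170:280],None,fx=7,fy=7,interpolation=cv2.INTER_CUBIC)[:, :770]
a=cv2.resize(im[145:225,170:280],(550,400),interpolation=cv2.INTER_CUBIC)
b=cv2.resize(im[180:230,345:395],(250,250),interpolation=cv2.INTER_CUBIC)
s=np.load("pics/side0.png.npz"); c=cv2.resize(s["pixels"][190:265,280:330,::-1],(200,300),interpolation=cv2.INTER_CUBIC)
o=np.zeros((600,800,3),np.uint8); o[:400,:550]=a; o[:250,550:]=b; o[260:560,560:760]=c
cv2.imwrite("pics/crop1.png",o)
for u,v in [(222,195),(300,180),(340,220),(250,195),(222,163),(192,175),(205,183),(382,150),(415,162),(435,198),(440,240),(323,250),(250,249),(130,190),(165,245),(195,285),(330,370),(200,120),(240,385),(160,80),(330,110)]:
    print((u,v),P[v,u].round(3))
Q=P.reshape(-1,3); m=(Q[:,2]>.125)&(Q[:,2]<.15)&(Q[:,0]>.3)&(Q[:,0]<.6)&(Q[:,1]<-.25)&(Q[:,1]>-.5)
T=Q[m]; print(len(T),T.min(0),T.max(0))
h,ctr=cv2.convexHull(T[:,:2].astype(np.float32)),0
print(cv2.minAreaRect(T[:,:2].astype(np.float32)))
ii=np.argwhere(m.reshape(400,640)); print(ii.min(0),ii.max(0))
g=(P[180:226,345:395,2]*1000).round().astype(int)[4:44:1,8:42]
for row in g: print(*row)
```

```text
(222, 195) [ 0.528 -0.047  0.014]
(300, 180) [ 0.57 -0.23 -0.  ]
(340, 220) [ 0.476 -0.328 -0.002]
(250, 195) [ 0.53  -0.113  0.014]
(222, 163) [ 0.603 -0.046  0.024]
(192, 175) [0.572 0.021 0.034]
(205, 183) [ 0.556 -0.005  0.012]
(382, 150) [ 0.645 -0.425  0.015]
(415, 162) [ 0.609 -0.49   0.08 ]
(435, 198) [ 0.531 -0.548  0.036]
(440, 240) [ 0.433 -0.562  0.032]
(323, 250) [ 0.404 -0.288  0.014]
(250, 249) [ 0.402 -0.116  0.007]
(130, 190) [0.526 0.128 0.13 ]
(165, 245) [0.41  0.059 0.095]
(195, 285) [0.319 0.003 0.041]
(330, 370) [ 0.057 -0.325 -0.237]
(200, 120) [0.696 0.001 0.06 ]
(240, 385) [ 0.088 -0.102  0.011]
(160, 80) [0.795 0.104 0.032]
(330, 110) [ 0.711 -0.293  0.127]
523 [ 0.47304847 -0.41158452  0.12528498] [ 0.54163587 -0.36025774  0.14570698]
((0.5064706206321716, -0.38623306155204773), (0.04968153312802315, 0.06896393746137619), 87.32881164550781)
[188 360] [220 384]
-2 2 3 0 -1 2 -2 4 0 1 2 1 -3 -1 -4 1 1 1 5 -4 -1 2 1 0 1 -4 0 3 1 2 -2 3 2 2
2 1 -3 1 3 0 -1 -1 -3 1 1 1 3 4 1 2 3 -2 3 -1 1 4 0 2 -1 0 -1 1 0 -7 -2 2 2 -2
4 1 2 0 2 1 0 1 -5 2 1 2 5 2 -1 3 3 -1 -4 2
[... 3276 characters left out ...]
78 97 118 143 143 141 137 142 139 144 0 -1 0 -2 -1 -2 1 0 0 2 0 5 -3 1 2 2 -4 0 1 2
3 10 31 55 78 97 121 138 136 144 140 140 139 141 3 0 1 1 4 1 -4 1 3 0 -2 2 2 -3 1 3 -1 -4 0 -1
0 9 34 54 81 100 121 139 141 139 141 139 140 141 1 -2 -3 -1 0 0 -3 4 -2 2 7 3 3 0 -4 5 3 1 2 4
-3 11 32 60 78 101 122 139 140 138 142 141 141 139 1 1 1 1 1 2 1 -1 -2 4 2 -3 1 1 1 0 1 -2 1 1
2 13 34 58 77 103 122 133 141 139 140 141 140 142 2 5 3 2 -1 2 6 1 4 1 0 -4 1 0 0 -1 0 -3 0 1
-1 8 25 45 46 59 60 66 73 79 2 1 2 1 4 2 2 2 7 3 0 1 5 -1 1 2 2 2 0 0 -1 -6 -1 1
1 0 0 4 0 2 0 -1 2 0 -2 1 -2 4 3 -4 3 2 0 3 1 1 1 1 0 1 -1 -2 -1 -1 2 -2 1 -1
0 2 -1 5 -3 -2 3 1 0 1 -1 2 3 2 3 1 0 -1 -1 2 2 0 -1 3 -2 -2 0 -2 4 0 2 1 1 -2
```

View pics/crop1.png

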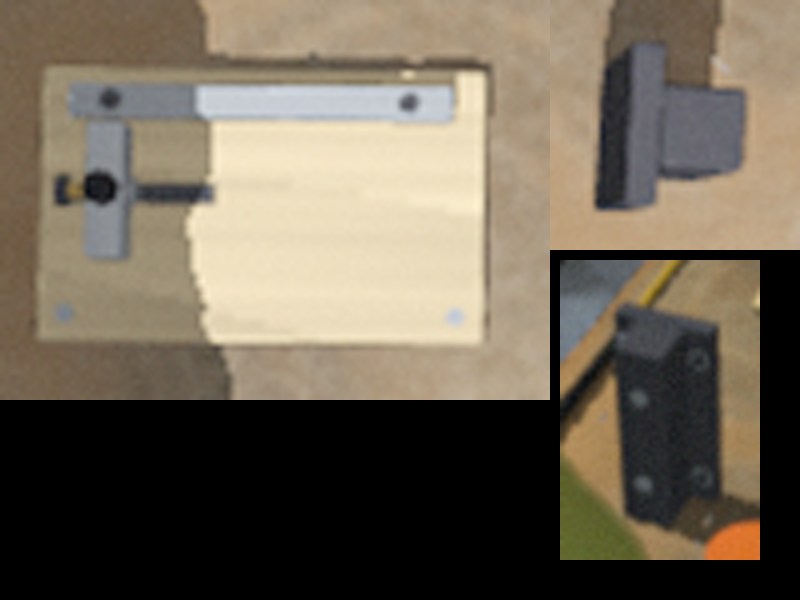

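The crop shows the jig board nearly axis-aligned, the fence at its top edge and the stop at its left with a slot in front of it. The foot's sole plate faces left (+y) with the rib to the right, so it topples towards +y onto clear table. One more pass for exact poses.

Run:
```python
from h import *
for n in("top","side"):
    P=np.load(f"pics/{n}0.png.npz")["P"]; Q=P.reshape(-1,3)
    def rect(lo,hi,x0,x1,y0,y1):
        m=(Q>[x0,y0,lo]).all(1)&(Q<[x1,y1,hi]).all(1); T=Q[m]
        if len(T)<5: print(n,"few"); return
        print(n,len(T),T.mean(0).round(4),np.percentile(T,[1,99],axis=0).round(4).tolist(),cv2.minAreaRect(T[:,:2].astype(np.float32)))
    rect(.134,.15,.44,.57,-.45,-.32)   # foot top
    rect(.007,.018,.47,.63,-.17,.08)   # board
    rect(.020,.029,.54,.64,-.16,.08)   # fence top
    rect(.028,.037,.50,.58,-.03,.06)   # stop top
P=np.load("pics/top0.png.npz")["P"]
print("fence col heights", [(v,P[v,230].round(3).tolist()) for v in range(158,172)])
print("stop row", [(u,P[190,u].round(3).tolist()) for u in range(182,206)])
```

```text
top 505 [ 0.5065 -0.3823  0.1404] [[0.4734, -0.411, 0.1346], [0.541, -0.3609, 0.1446]] ((0.5064924955368042, -0.38625529408454895), (0.04966909810900688, 0.06895246356725693), 87.40350341796875)
top 3936 [ 0.5444 -0.0522  0.0122] [[0.4877, -0.1503, 0.0076], [0.6153, 0.0562, 0.0172]] ((0.5478325486183167, -0.0467410683631897), (0.13825030624866486, 0.21096083521842957), 1.212131381034851)
top 575 [ 0.5947 -0.0379  0.0243] [[0.5485, -0.1349, 0.0203], [0.6074, 0.0456, 0.0289]] ((0.5759486556053162, -0.04383941739797592), (0.06462521106004715, 0.18447290360927582), 1.6186379194259644)
top 146 [0.5497 0.0227 0.0318] [[0.525, 0.0139, 0.0282], [0.5789, 0.0323, 0.0367]] ((0.5519258975982666, 0.027980349957942963), (0.0543956458568573, 0.028275566175580025), 0.8131648898124695)
side 231 [ 0.5073 -0.3831  0.1381] [[0.4744, -0.4096, 0.1345], [0.5411, -0.3593, 0.1408]] ((0.5059868097305298, -0.38531747460365295), (0.05224841833114624, 0.07080452889204025), 87.6494369506836)
side 1079 [ 0.5467 -0.064   0.0106] [[0.4879, -0.1503, 0.0073], [0.6152, 0.0541, 0.0165]] ((0.5510048866271973, -0.04703443
[... 939 characters left out ...]
 0.047, 0.014]), (183, [0.538, 0.046, 0.01]), (184, [0.538, 0.044, 0.01]), (185, [0.538, 0.041, 0.014]), (186, [0.538, 0.039, 0.011]), (187, [0.537, 0.032, 0.029]), (188, [0.537, 0.03, 0.03]), (189, [0.537, 0.027, 0.033]), (190, [0.537, 0.024, 0.035]), (191, [0.537, 0.023, 0.028]), (192, [0.537, 0.02, 0.031]), (193, [0.537, 0.018, 0.031]), (194, [0.537, 0.016, 0.03]), (195, [0.537, 0.014, 0.029]), (196, [0.539, 0.015, 0.012]), (197, [0.539, 0.013, 0.01]), (198, [0.539, 0.01, 0.014]), (199, [0.539, 0.008, 0.013]), (200, [0.539, 0.006, 0.012]), (201, [0.539, 0.003, 0.012]), (202, [0.539, 0.001, 0.012]), (203, [0.539, -0.001, 0.012]), (204, [0.539, -0.003, 0.01]), (205, [0.539, -0.005, 0.009])]
```

Run:
```python
from h import *
Q=np.vstack([np.load(f"pics/{n}0.png.npz")["P"].reshape(-1,3) for n in("top","side")])
Q=Q[np.isfinite(Q).all(1)]
print("max z(mm); cols y=.65..-.6 step .05, rows x")
for x in np.arange(.1,.9,.05):
    print(round(x,2),[int(1000*np.max(Q[(abs(Q[:,0]-x)<.025)&(abs(Q[:,1]-y)<.025)][:,2],initial=-.999)) for y in np.arange(.65,-.61,-.05)])
T=np.load("pics/top0.png.npz")["P"].reshape(-1,3)
m=(T[:,2]>.020)&(T[:,2]<.028)&(T[:,0]>.58)&(T[:,0]<.63)&(T[:,1]>-.14)&(T[:,1]<.05); F=T[m]
p=np.polyfit(F[:,1],F[:,0],1); res=F[:,0]-np.polyval(p,F[:,1]); print("fence mid x=",p,np.degrees(np.arctan(-p[0])),np.percentile(res,[2,98]))
```

```text
max z(mm); cols y=.65..-.6 step .05, rows x
0.1 [-104, -47, -706, -709, 312, 307, -707, -707, -710, -628, 5, 541, 546, 543, 87, 18, 6, -175, -172, -198, -226, -287, -277, -707, -706, -708]
0.15 [-708, -708, -707, -707, 313, 315, -709, -709, -707, -634, 4, 5, 6, 5, 5, 7, 4, -134, -167, -203, -284, -288, -278, -709, -707, -709]
0.2 [-999, -999, 389, 334, 316, 314, 142, -704, -708, -709, -718, -708, -706, -708, -52, -61, -100, -129, -284, -291, -284, -290, -275, -529, -709, -706]
0.25 [329, 300, 496, 497, 332, 307, 141, 62, 61, 64, -709, -707, -709, 17, 11, -44, -108, -265, -287, -289, -287, -276, -280, -535, -704, -704]
0.3 [333, 474, 497, 497, 303, 298, 140, 64, 64, 64, -704, -707, 55, 51, 11, -295, -284, -254, -272, -273, -278, -277, -301, -709, -706, -707]
0.35 [327, 333, -999, 150, 211, 211, 144, 65, 64, 64, -711, 72, 81, 71, 3, 1, 6, 4, 4, 3, 5, 7, 6, 5, 5, 6]
0.4 [-999, -999, -999, 150, -999, 184, 188, 190, 189, 189, 5, 99, 100, 65, 63, 10, 11, 11, 23, 18, 18, 5, 8, 29, 33, 34]
0.45 [58, -999, -999, 60, 79, 183, 190, 190, 190, 189, 99, 113, 100, 5, 6, 5, 5, 6, 1180, 7, 142, 7, 7,
[... 361 characters left out ...]
, 7, 6]
0.65 [63, 60, 60, 58, 60, -999, -440, 284, 214, 126, 181, 44, 102, 121, 6, 7, 8, 6, 105, 7, 7, 25, 81, 84, 6, 8]
0.7 [180, 174, 187, 187, 85, 189, 191, 218, 202, 79, 43, 43, 123, 131, 120, 59, 61, 62, 125, 132, 129, 67, 62, 44, 19, 6]
0.75 [186, 190, 187, 190, 191, 191, 194, 194, 198, 112, 38, 39, 2, 121, 55, 53, 38, 31, 121, 138, 138, 123, 74, 75, 29, 2]
0.8 [195, 189, 192, 195, 192, 192, 194, 193, 196, 113, 7, 41, 36, 114, 114, 112, 13, 15, 15, 121, 136, 131, 77, 68, 22, 116]
0.85 [199, 193, 193, 169, 191, 192, 180, 187, 194, 90, 7, 43, 95, 115, 114, 114, 110, 86, 28, 28, 136, 141, 140, 19, 3, 113]
fence mid x= [-0.0061698   0.59890699] 0.35349882847867514 [-0.00751322  0.00796222]
```

Call:
carry_out([
  [0,0,-0.8,0,0,1],
  [0,0,-0.8,0,0,1],
  [0,0,-0.8,0,0,1],
  [0,0,-0.8,0,0,1],
  [0,0,-0.8,0,0,1],
  [0,0,-0.8,0,0,1],
  [0,0,0,0,0,1],
  [0,0,0,0,0,1],
  [-1,0.3,0,0,0,0],
  [-1,0.3,0,0,0,0],
  [-1,0.3,0,0,0,0],
  [-1,0.3,0,0,0,0],
  [-1,0.3,0,0,0,0],
  [-1,0.3,0,0,0,0],
  [-1,0.3,0,0,0,0],
  [-1,0.3,0,0,0,0],
  [-1,0.3,0,0,0,0],
  [-1,0.3,0,0,0,0],
  [-1,0.3,0,0,0,0],
  [-1,0.3,0,0,0,0],
], fingers=0, force=10)

```text
time: 2.6
ee_pos: [0.4171, 0.0853, 0.4283]
eef_rot: [0.703, 0.711, -0.0, -0.0]
ft_force: [0.5, 0.3, 0.5]
width: 0.0003
grip_force: 0.0
```

Call:
carry_out([
  [-1,0.15,0,0,0,0.4],
  [-1,0.15,0,0,0,0],
  [-1,0.15,0,0,0,0],
  [-1,0.15,0,0,0,0],
  [-1,0.15,0,0,0,0],
  [-1,0.15,0,0,0,0],
  [-1,0.15,0,0,0,0],
  [-1,0.15,0,0,0,0],
  [-1,0.15,0,0,0,0],
  [-1,0.15,0,0,0,0],
  [-1,0.15,0,0,0,0],
  [-1,0.15,0,0,0,0],
  [-1,0.15,0,0,0,0],
  [-0.8,0.1,0,0,0,0],
  [0,0,0.9,0,0,0],
  [0,0,0.9,0,0,0],
  [0,0,0.9,0,0,0],
  [0,0,0.9,0,0,0],
  [0,0,0.9,0,0,0],
  [0,0,0,0,0,0],
])

```text
time: 5.1
ee_pos: [0.4765, -0.4666, 0.2459]
eef_rot: [0.722, 0.692, -0.0, -0.002]
ft_force: [0.4, 1.3, 1.0]
width: 0.0002
grip_force: 0.0
```

Call:
carry_out([
  [0,0.35,0.7,0,0,0],
  [0,0.35,0.7,0,0,0],
  [0,0,0.7,0,0,0],
  [0,0,0.7,0,0,0],
  [0.25,0,0,0,0,0],
  [0.25,0,0,0,0,0],
  [0.25,0,0,0,0,0],
  [0,0,0,0,0,0],
  [0,0,0,0,0,0],
])

```text
time: 6.22
ee_pos: [0.5063, -0.4393, 0.137]
eef_rot: [0.722, 0.691, 0.0, 0.0]
ft_force: [-0.8, 0.5, 0.2]
width: 0.0007
grip_force: 0.0
```

Run:
```python
from h import *
s=read_state(); print(s["ee_pos"],s["ft_force"])
a=shot("side","s1.png")["pixels"][150:300,220:400,::-1]; b=shot("top","t1.png")["pixels"][150:250,320:440,::-1]
cv2.imwrite("pics/c2.png",np.hstack([cv2.resize(a,(420,350)),cv2.resize(b,(380,350))]))
```

```text
[ 0.50633276 -0.43933847  0.13702285] [-0.8048575   0.52035358  0.24278956]
```

View pics/c2.png

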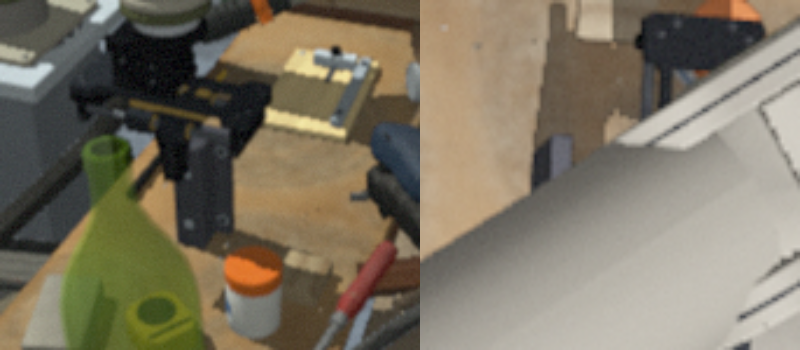

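The crop shows the closed fingers just behind the upper part of the rib (side crop about (185,150)), clear of everything else. I'm pushing gently now.

Call:
carry_out([
  [0.1,0,0.08,0,0,0],
  [0.1,0,0,0,0,0],
  [0.1,0,0,0,0,0],
  [0.1,0,0,0,0,0],
  [0.06,0,0,0,0,0],
  [0.06,0,0,0,0,0],
  [0.06,0,0,0,0,0],
  [0.06,0,0,0,0,0],
  [0.06,0,0,0,0,0],
  [0.06,0,0,0,0,0],
  [0.06,0,0,0,0,0],
  [0.06,0,0,0,0,0],
  [0.06,0,0,0,0,0],
  [0.06,0,0,0,0,0],
])

```text
time: 8.07
ee_pos: [0.508, -0.3991, 0.1333]
eef_rot: [0.722, 0.691, 0.0, -0.0]
ft_force: [-0.3, -0.1, 1.1]
width: 0.0006
grip_force: 0.2
```

Run:
```python
from h import *
a=shot("side","s2.png")["pixels"][150:300,220:400,::-1]
cv2.imwrite("pics/c3.png",cv2.resize(a,(540,450)))
```

```text
(no output)
```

View pics/c3.png

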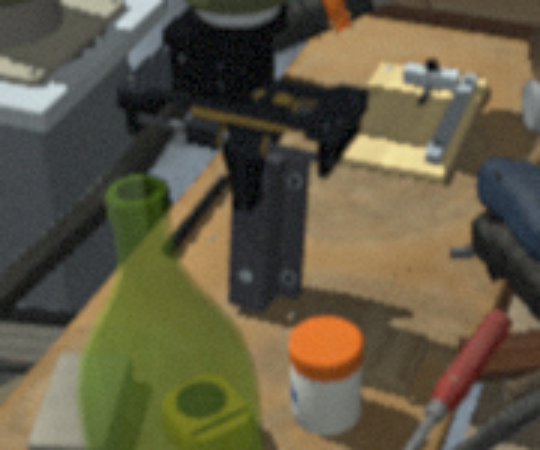

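The foot is tilting with the fingertips high on its rib (picture at (245,190)), so I keep pushing slowly past the balance point.

Call:
carry_out([
  [0.05,0,0,0,0,0],
  [0.05,0,0,0,0,0],
  [0.05,0,0,0,0,0],
  [0.05,0,0,0,0,0],
  [0.05,0,0,0,0,0],
  [0.05,0,0,0,0,0],
  [0.05,0,0,0,0,0],
  [0.05,0,0,0,0,0],
  [0.05,0,0,0,0,0],
  [0.05,0,0,0,0,0],
  [0.05,0,0,0,0,0],
  [0.05,0,0,0,0,0],
  [0,0,0,0,0,0],
  [0,0,0,0,0,0],
])

```text
time: 9.88
ee_pos: [0.509, -0.3753, 0.1333]
eef_rot: [0.722, 0.691, -0.0, -0.0]
ft_force: [0.3, 0.1, 0.3]
width: 0.0006
grip_force: 0.0
```

Run:
```python
from h import *
for n in("side","top"):
    c=shot(n,n+"3.png"); Q=cloud(c).reshape(-1,3)
    m=(Q>[.44,-.38,.06]).all(1)&(Q<[.57,-.15,.2]).all(1); print(n,m.sum(), Q[m].max(0) if m.any() else 0)
    m=(Q>[.42,-.42,.042]).all(1)&(Q<[.6,-.16,.06]).all(1); T=Q[m]
    if m.sum()>5: print(T.mean(0),np.percentile(T,[1,99],axis=0).round(4),cv2.minAreaRect(T[:,:2].astype(np.float32)))
```

```text
side 39 [ 0.54230325 -0.36327542  0.19545472]
[ 0.51216517 -0.29441431  0.04810127] [[ 0.4925 -0.3575  0.0429]
 [ 0.5303 -0.2211  0.0514]] ((0.5107102394104004, -0.28809788823127747), (0.14134825766086578, 0.037437114864587784), 87.81503295898438)
top 0 0
[ 0.51552367 -0.24729103  0.05012   ] [[ 0.4955 -0.2868  0.0453]
 [ 0.5302 -0.2204  0.0549]] ((0.5131356716156006, -0.2558678984642029), (0.03483590483665466, 0.0713328868150711), 1.249589204788208)
```

The foot has toppled and lies flat: rib top at z≈0.05, 141 x 37 mm, centre (0.511,-0.289). Next is the grasp.

Call:
carry_out([
  [0.7,0,0,0,0,0],
  [0.7,0,0,0,0,0],
  [0.75,-0.05,0,0,0,0],
  [0,0,0.7,0,0,0],
  [0,0,0.7,0,0,0],
  [0,0,0.4,0,0,0],
  [0,0,0.3,0,0,0],
  [0,0,0.2,0,0,0],
  [0,0,0,0,0,0],
  [0,0,0,0,0,0],
], fingers=65)

```text
time: 11.22
ee_pos: [0.5111, -0.2896, 0.0419]
eef_rot: [0.722, 0.691, 0.0, 0.0]
ft_force: [-0.5, -0.1, 0.2]
width: 0.065
grip_force: 0.0
```

Run:
```python
from h import *
s=read_state(); print(s["ee_pos"],s["eef_rot"],s["ft_force"],s["width"])
c=shot("side","s4.png"); cv2.imwrite("pics/c4.png",cv2.resize(c["pixels"][140:290,240:420,::-1],(720,600),interpolation=cv2.INTER_CUBIC))
```

```text
[ 0.51107568 -0.28957289  0.04187534] [7.22497002e-01 6.91373931e-01 2.02563411e-04 3.59994881e-04] [-0.51476681 -0.1476089   0.24955018] 0.06498489860391929
```

View pics/c4.png

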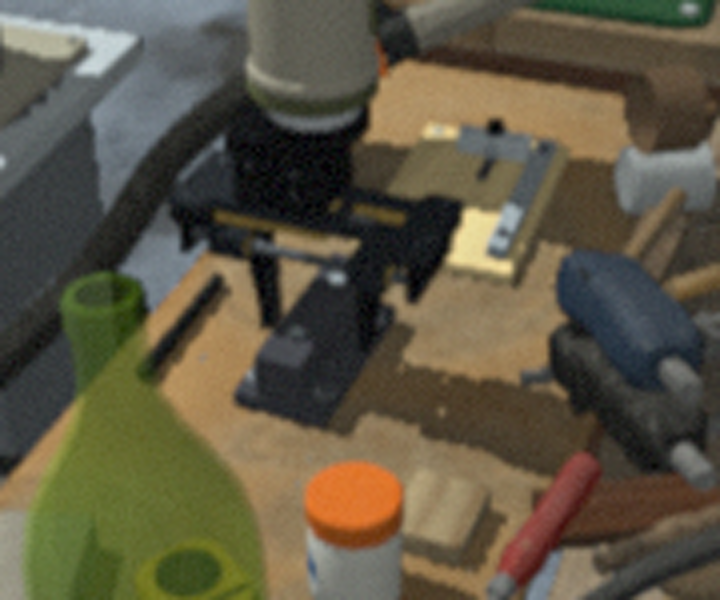

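The picture shows the foot lying sole down with the open fingers on either side of the rib at mid-length (about (265,280) and (370,300)). I lower a little more and close.

Call:
carry_out([
  [0,0,0.1,0,0,0],
  [0,0,0.08,0,0,0],
  [0,0,0,0,0,0],
  [0,0,0,0,0,0],
])

```text
time: 11.78
ee_pos: [0.5108, -0.2893, 0.0341]
eef_rot: [0.722, 0.691, 0.0, -0.0]
ft_force: [-0.5, 0.7, 0.9]
width: 0.0648
grip_force: 0.0
```

Call:
carry_out([
  [0,0,0,0,0,0],
  [0,0,0,0,0,0],
  [0,0,0,0,0,0],
  [0,0,0,0,0,0],
  [0,0,0,0,0,0],
  [0,0,0,0,0,0],
], fingers=0, force=40)

```text
time: 12.52
ee_pos: [0.5106, -0.2893, 0.0341]
eef_rot: [0.722, 0.691, -0.0, -0.0]
ft_force: [-1.1, 1.1, 1.4]
width: 0.0357
grip_force: 40.0
```

Call:
carry_out([
  [0,0,-0.2,0,0,0],
  [0,0,-0.5,0,0,0],
  [0,0,-0.5,0,0,0],
  [0,0,-0.3,0,0,0],
  [0,0,0,0,0,0],
  [0,0,0,0,0,0],
])

```text
time: 13.28
ee_pos: [0.5106, -0.2889, 0.0937]
eef_rot: [0.722, 0.692, 0.0, -0.0]
ft_force: [-0.6, 0.6, -5.0]
width: 0.0359
grip_force: 40.0
```

Run:
```python
from h import *
from scipy.ndimage import gaussian_filter1d as gf
d=np.load("pics/top0.png.npz"); G=cv2.cvtColor(d["pixels"],cv2.COLOR_RGB2GRAY).astype(float)
Rm=R.from_quat(d["orientation"]).as_matrix(); o=d["xyz"]
def w(u,v,z):
    r_=Rm@np.array([(u-d["cx"])/d["fx"],(v-d["cy"])/d["fy"],1]); return o+r_*(z-o[2])/r_[2]
def edge(us,v0,v1,z,name,vert=True):
    pts=[]
    for u in us:
        col=(G[v0:v1,u] if vert else G[u,v0:v1]); g=abs(np.gradient(gf(col,.7))); i=int(np.argmax(g[1:-1]))+1
        den=g[i-1]-2*g[i]+g[i+1]; s=v0+i+(.5*(g[i-1]-g[i+1])/den if den else 0)
        pts.append(w(u,s,z) if vert else w(s,u,z))
    p=np.array(pts); a,b=(p[:,1],p[:,0]) if vert else (p[:,0],p[:,1])
    k=np.ones(len(a),bool)
    for _ in range(4):
        f=np.polyfit(a[k],b[k],1); e=b-np.polyval(f,a); k=abs(e)<2*max(e[k].std(),3e-4)
    print(name,"slope deg",np.degrees(np.arctan(f[0])).round(2),"at mid",np.polyval(f,-.05 if vert else .55).round(4),k.sum(),e[k].std().round(5))
edge(range(215,264),208,219,.012,"board -x edge")
edge(range(180,205),208,219,.012,"board -x edge shade")
edge(range(215,258),164,172,.024,"fence face top")
edge(range(215,258),158,164.5.__int__(),.024,"fence back")
edge(range(172,210),262,272,.012,"board -y edge",False)
edge(range(172,195),192,200,.032,"stop front",False)
```

```text
board -x edge slope deg -1.05 at mid 0.4856 49 0.00027
board -x edge shade slope deg -0.34 at mid 0.4851 25 0.00013
fence face top slope deg -1.41 at mid 0.5884 33 0.0001
fence back slope deg -1.46 at mid 0.6051 38 0.00027
board -y edge slope deg 1.32 at mid -0.1497 38 0.00015
stop front slope deg 3.24 at mid 0.0139 23 0.00394
```

Call:
carry_out([
  [0,0,0,0,0,-0.46],
  [0.8,0.145,0,0,0,0],
  [0.85,0.145,0,0,0,0],
  [0.85,0.145,0,0,0,0],
  [0.85,0.145,0,0,0,0],
  [0.85,0.145,0,0,0,0],
  [0.85,0.145,0,0,0,0],
  [0,0,0.3,0,0,0],
  [0,0,0.4,0,0,0],
  [0,0,0.25,0,0,0],
  [0,0,0,0,0,0],
  [0,0,0,0,0,0],
])

```text
time: 14.78
ee_pos: [0.5416, -0.0873, 0.0564]
eef_rot: [0.7, 0.714, 0.0, 0.0]
ft_force: [0.9, 0.7, -4.3]
width: 0.0356
grip_force: 40.0
```

Call:
carry_out([
  [0,0,0.1,0,0,0],
  [0,0,0.1,0,0,0],
  [0,0,0.03,0,0,0],
  [0,0,0.03,0,0,0],
  [0,0,0,0,0,0],
  [0,0,0,0,0,0],
])

```text
time: 15.52
ee_pos: [0.5415, -0.0866, 0.0461]
eef_rot: [0.7, 0.714, 0.0, -0.0]
ft_force: [-3.4, 1.8, 5.7]
width: 0.0358
grip_force: 40.0
```

Run:
```python
from h import *
c=shot("side","s5.png"); Q=cloud(c).reshape(-1,3)
cv2.imwrite("pics/c5.png",cv2.resize(c["pixels"][130:230,290:420,::-1],(780,600),interpolation=cv2.INTER_CUBIC))
```

```text
(no output)
```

View pics/c5.png

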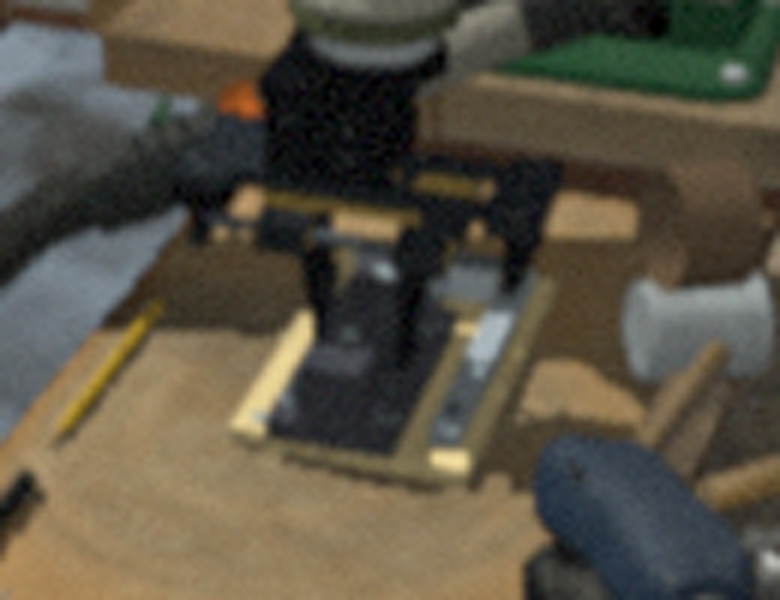

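The picture shows the foot on the board, clear of the fence by a bright strip (about (430,390)) and short of the stop. I ease the downward load, then approach the fence.

Call:
carry_out([
  [0,0,-0.01,0,0,0],
  [0,0.02,0,0,0,0],
  [0,0.02,0,0,0,0],
  [0,0.02,0,0,0,0],
  [0,0.02,0,0,0,0],
  [0,0.02,0,0,0,0],
  [0,0.02,0,0,0,0],
  [0,0.02,0,0,0,0],
  [0,0.02,0,0,0,0],
  [0,0,0,0,0,0],
])

```text
time: 16.82
ee_pos: [0.548, -0.0864, 0.0461]
eef_rot: [0.7, 0.714, 0.0, 0.0]
ft_force: [-0.7, -0.8, -3.0]
width: 0.0353
grip_force: 40.0
```

Run:
```python
from h import *
s=read_state(); print(s["ee_pos"],s["ft_force"],s["torque"],s["time"])
```

```text
[ 0.54804836 -0.08639934  0.0461087 ] [-0.68207273 -0.7715156  -3.00394116] [-0.07929247  0.2689851   0.05762723] 16.825
```

Call:
carry_out([
  [0,0.01,0,0,0,0],
  [0,0.01,0,0,0,0],
  [0,0.01,0,0,0,0],
  [0,0.01,0,0,0,0],
  [0,0.01,0,0,0,0],
  [0,0.01,0,0,0,0],
])

```text
time: 17.58
ee_pos: [0.5503, -0.0864, 0.0461]
eef_rot: [0.7, 0.714, 0.0, -0.0]
ft_force: [0.4, -0.3, -3.0]
width: 0.0356
grip_force: 40.0
```

Call:
carry_out([
  [0,0.007,0,0,0,0],
  [0,0.007,0,0,0,0],
  [0,0.007,0,0,0,0],
  [0,0.007,0,0,0,0],
])

```text
time: 18.08
ee_pos: [0.5514, -0.0864, 0.0461]
eef_rot: [0.7, 0.714, 0.0, -0.0]
ft_force: [0.1, -0.6, -4.1]
width: 0.0357
grip_force: 40.0
```

Call:
carry_out([
  [0,0.007,0,0,0,0],
  [0,0.007,0,0,0,0],
  [0,0.007,0,0,0,0],
])

```text
time: 18.45
ee_pos: [0.5523, -0.0864, 0.0461]
eef_rot: [0.7, 0.714, 0.0, 0.0]
ft_force: [-0.4, -0.3, -4.6]
width: 0.0356
grip_force: 40.0
```

Call:
carry_out([
  [0,0.006,0.004,0,0,0],
  [0,0.006,0,0,0,0],
  [0,0.006,0,0,0,0],
])

```text
time: 18.82
ee_pos: [0.5529, -0.0865, 0.0461]
eef_rot: [0.7, 0.714, -0.0, -0.0]
ft_force: [-2.6, 0.7, 0.1]
width: 0.0357
grip_force: 40.0
```

Call:
carry_out([
  [0,0.006,0,0,0,0],
  [0,0.006,0,0,0,0],
  [0,0.006,0,0,0,0],
])

```text
time: 19.2
ee_pos: [0.5536, -0.0865, 0.0461]
eef_rot: [0.7, 0.714, -0.0, -0.0]
ft_force: [-3.8, 0.3, 3.9]
width: 0.0357
grip_force: 40.0
```

Call:
carry_out([
  [0,0.006,0,0,0,0],
  [0,0.006,0,0,0,0],
])

```text
time: 19.45
ee_pos: [0.5541, -0.0865, 0.0461]
eef_rot: [0.7, 0.714, 0.0, -0.0]
ft_force: [-4.8, -0.4, 5.0]
width: 0.0357
grip_force: 40.0
```

Call:
carry_out([
  [0,0.006,0,0,0,0],
  [0,0.006,0,0,0,0],
])

```text
time: 19.7
ee_pos: [0.5546, -0.0865, 0.0461]
eef_rot: [0.7, 0.714, -0.0, -0.0]
ft_force: [-5.5, 0.1, 4.3]
width: 0.0358
grip_force: 40.0
```

Call:
carry_out([
  [0,0.005,-0.004,0,0,0],
  [0,0.005,0,0,0,0],
])

```text
time: 19.95
ee_pos: [0.5551, -0.0864, 0.0461]
eef_rot: [0.7, 0.714, 0.0, 0.0]
ft_force: [-4.6, -0.8, 1.5]
width: 0.0356
grip_force: 40.0
```

Call:
carry_out([
  [0,0.005,0,0,0,0],
  [0,0.005,0,0,0,0],
])

```text
time: 20.2
ee_pos: [0.5551, -0.0864, 0.0461]
eef_rot: [0.7, 0.714, -0.0, -0.0]
ft_force: [-5.6, 0.5, 4.6]
width: 0.0354
grip_force: 40.0
```

Call:
carry_out([
  [0,0.005,0,0,0,0],
  [0,0.005,0,0,0,0],
])

```text
time: 20.45
ee_pos: [0.5552, -0.0864, 0.0461]
eef_rot: [0.7, 0.714, -0.0, -0.001]
ft_force: [-8.2, 0.6, 6.5]
width: 0.0354
grip_force: 40.0
```

Run:
```python
from h import *
s=read_state(); print(s["ee_pos"],s["eef_rot"],s["ft_force"],s["torque"],s["time"])
```

```text
[ 0.55516227 -0.0863778   0.04607148] [ 6.99989326e-01  7.14152950e-01 -2.82357892e-04 -6.54291963e-04] [-8.17536652  0.59894113  6.5047384 ] [-0.09092793  1.87161044  0.0098487 ] 20.45
```

Call:
carry_out([
  [0,0.005,-0.004,0,0,0],
  [0,0.005,0,0,0,0],
])

```text
time: 20.7
ee_pos: [0.5552, -0.0864, 0.0461]
eef_rot: [0.7, 0.714, -0.0, -0.001]
ft_force: [-8.8, 0.1, 7.1]
width: 0.0358
grip_force: 40.0
```

Call:
carry_out([
  [0,0.005,-0.004,0,0,0],
  [0,0,0,0,0,0],
  [0,0,0,0,0,0],
])

```text
time: 21.08
ee_pos: [0.5553, -0.0863, 0.0461]
eef_rot: [0.7, 0.714, -0.001, -0.001]
ft_force: [-8.4, 0.3, 4.9]
width: 0.0357
grip_force: 40.0
```

Call:
carry_out([
  [0,0.006,-0.002,0,0,0],
  [0,0.006,-0.002,0,0,0],
  [0,0,0,0,0,0],
  [0,0,0,0,0,0],
])

```text
time: 21.58
ee_pos: [0.5553, -0.0863, 0.0462]
eef_rot: [0.7, 0.714, -0.001, -0.001]
ft_force: [-10.3, -0.1, 6.3]
width: 0.0358
grip_force: 40.0
```

Call:
carry_out([
  [0,0.006,-0.002,0,0,0],
  [0,0.004,0,0,0,0],
  [0,0,0,0,0,0],
  [0,0,0,0,0,0],
])

```text
time: 22.08
ee_pos: [0.5554, -0.0863, 0.0462]
eef_rot: [0.7, 0.714, -0.001, -0.002]
ft_force: [-11.6, -0.0, 7.6]
width: 0.0358
grip_force: 40.0
```

Run:
```python
from h import *
s=read_state(); print(s["ee_pos"],s["eef_rot"],s["ft_force"],s["torque"],s["time"])
```

```text
[ 0.55536212 -0.0863057   0.04615446] [ 0.70020317  0.71394072 -0.00097674 -0.00178978] [-11.61213811  -0.03643405   7.58801447] [ 0.01911273  2.67350002 -0.20048945] 22.075
```

Fence contact is steady at 11.6 N, with a small yaw moment, so it sits square. Now I slide it along towards the screw.

Call:
carry_out([
  [0.01,0,-0.003,0,0,0],
  [0.02,0,0,0,0,0],
  [0.02,0,0,0,0,0],
  [0.02,0,0,0,0,0],
  [0.02,0,0,0,0,0],
  [0,0,0,0,0,0],
])

```text
time: 22.82
ee_pos: [0.5555, -0.0846, 0.0462]
eef_rot: [0.701, 0.713, -0.002, -0.0]
ft_force: [-8.2, -6.2, 0.5]
width: 0.0358
grip_force: 40.0
```

Run:
```python
from h import *
s=read_state(); print(s["ee_pos"],s["eef_rot"],s["ft_force"],s["torque"],s["time"])
```

```text
[ 0.55548354 -0.0846235   0.04616684] [ 7.00858383e-01  7.13298661e-01 -1.55227138e-03 -3.72088867e-04] [-8.17968418 -6.19916921  0.47041661] [-1.37687492  1.80931477 -0.52654967] 22.825
```

Call:
carry_out([
  [0.01,0,0,0,0,0.02],
  [0.02,0,0,0,0,0.02],
  [0.02,0,0,0,0,0],
  [0.02,0,0,0,0,0],
  [0.02,0,0,0,0,0],
])

```text
time: 23.45
ee_pos: [0.5555, -0.081, 0.0462]
eef_rot: [0.703, 0.712, -0.002, -0.0]
ft_force: [-8.1, -7.1, -0.1]
width: 0.0358
grip_force: 40.0
```

Run:
```python
from h import *
s=read_state(); print(s["ee_pos"],s["eef_rot"],s["ft_force"],s["torque"],s["time"])
```

```text
[ 0.55545224 -0.08103484  0.04617432] [ 7.02572261e-01  7.11610447e-01 -1.64482277e-03 -2.89969840e-04] [-8.06985636 -7.06014219 -0.11583839] [-1.3829198   1.86533594 -0.02382107] 23.45
```

Call:
carry_out([
  [0.02,-0.006,-0.003,0,0,0],
  [0.02,0,0,0,0,0],
  [0.02,0,0,0,0,0],
  [0.02,0,0,0,0,0],
  [0.02,0,0,0,0,0],
  [0.02,0,0,0,0,0],
])

```text
time: 24.2
ee_pos: [0.5553, -0.0757, 0.0462]
eef_rot: [0.702, 0.712, -0.001, -0.0]
ft_force: [-6.7, -5.2, -1.2]
width: 0.0356
grip_force: 40.0
```

Call:
carry_out([
  [0.01,0,0,0,0,0],
  [0.01,0,0,0,0,0],
  [0.01,0,0,0,0,0],
  [0.01,0,0,0,0,0],
])

```text
time: 24.7
ee_pos: [0.5553, -0.0741, 0.0462]
eef_rot: [0.702, 0.712, -0.001, -0.0]
ft_force: [-6.5, -5.1, -1.8]
width: 0.0359
grip_force: 40.0
```

Call:
carry_out([
  [0.01,0,0,0,0,0],
  [0.01,0,0,0,0,0],
  [0.01,0,0,0,0,0],
  [0.01,0,0,0,0,0],
])

```text
time: 25.2
ee_pos: [0.5553, -0.0725, 0.0462]
eef_rot: [0.702, 0.712, -0.001, -0.0]
ft_force: [-7.0, -6.4, -2.0]
width: 0.0363
grip_force: 40.0
```

Call:
carry_out([
  [0.01,0,0,0,0,0],
  [0.01,0,0,0,0,0],
  [0.01,0,0,0,0,0],
  [0.01,0,0,0,0,0],
])

```text
time: 25.7
ee_pos: [0.5553, -0.0709, 0.0462]
eef_rot: [0.702, 0.712, -0.001, -0.0]
ft_force: [-6.6, -5.6, -1.3]
width: 0.0357
grip_force: 40.0
```

Call:
carry_out([
  [0.01,0,0,0,0,0],
  [0.01,0,0,0,0,0],
  [0.01,0,0,0,0,0],
])

```text
time: 26.08
ee_pos: [0.5553, -0.0697, 0.0462]
eef_rot: [0.702, 0.712, -0.001, -0.0]
ft_force: [-6.9, -3.9, -0.6]
width: 0.0355
grip_force: 40.0
```

Call:
carry_out([
  [0.01,0,0,0,0,0],
  [0.01,0,0,0,0,0],
  [0.01,0,0,0,0,0],
  [0.01,0,0,0,0,0],
])

```text
time: 26.58
ee_pos: [0.5553, -0.0681, 0.0462]
eef_rot: [0.702, 0.712, -0.001, -0.0]
ft_force: [-7.2, -4.9, -1.3]
width: 0.0355
grip_force: 40.0
```

Call:
carry_out([
  [0.01,0,0,0,0,0],
  [0.01,0,0,0,0,0],
  [0.01,0,0,0,0,0],
])

```text
time: 26.95
ee_pos: [0.5553, -0.0669, 0.0462]
eef_rot: [0.702, 0.712, -0.001, -0.0]
ft_force: [-6.8, -4.8, -1.5]
width: 0.0358
grip_force: 40.0
```

Call:
carry_out([
  [0.01,0,0,0,0,0],
  [0.01,0,0,0,0,0],
  [0.01,0,0,0,0,0],
])

```text
time: 27.32
ee_pos: [0.5552, -0.0657, 0.0462]
eef_rot: [0.702, 0.712, -0.001, -0.0]
ft_force: [-6.4, -5.6, -2.0]
width: 0.0355
grip_force: 40.0
```

Call:
carry_out([
  [0.01,0,0,0,0,0],
  [0.01,0,0,0,0,0],
  [0.01,0,0,0,0,0],
])

```text
time: 27.7
ee_pos: [0.5552, -0.0645, 0.0462]
eef_rot: [0.702, 0.712, -0.001, -0.0]
ft_force: [-5.8, -5.0, -1.6]
width: 0.0354
grip_force: 40.0
```

Call:
carry_out([
  [0.01,0,0,0,0,0],
  [0.01,0,0,0,0,0],
  [0.01,0,0,0,0,0],
])

```text
time: 28.08
ee_pos: [0.5552, -0.0633, 0.0462]
eef_rot: [0.702, 0.712, -0.001, -0.0]
ft_force: [-7.1, -5.8, -0.7]
width: 0.0357
grip_force: 40.0
```

Call:
carry_out([
  [0.01,0,0,0,0,0],
  [0.01,0,0,0,0,0],
])

```text
time: 28.32
ee_pos: [0.5552, -0.0625, 0.0462]
eef_rot: [0.702, 0.712, -0.001, -0.0]
ft_force: [-6.8, -4.5, -2.1]
width: 0.0357
grip_force: 40.0
```

Call:
carry_out([
  [0.01,0,0,0,0,0],
  [0.01,0,0,0,0,0],
  [0.01,0,0,0,0,0],
])

```text
time: 28.7
ee_pos: [0.5552, -0.0613, 0.0462]
eef_rot: [0.702, 0.712, -0.001, -0.0]
ft_force: [-6.5, -3.9, -1.6]
width: 0.0357
grip_force: 40.0
```

Call:
carry_out([
  [0.01,0,0,0,0,0],
  [0.01,0,0,0,0,0],
  [0.01,0,0,0,0,0],
])

```text
time: 29.08
ee_pos: [0.5552, -0.0601, 0.0462]
eef_rot: [0.702, 0.712, -0.001, -0.0]
ft_force: [-6.2, -4.5, -1.7]
width: 0.0358
grip_force: 40.0
```

Call:
carry_out([
  [0.01,0,0,0,0,0],
  [0.01,0,0,0,0,0],
])

```text
time: 29.32
ee_pos: [0.5552, -0.0592, 0.0462]
eef_rot: [0.702, 0.712, -0.001, -0.0]
ft_force: [-7.2, -5.3, -1.6]
width: 0.0357
grip_force: 40.0
```

Run:
```python
from h import *
c=shot("side","s6.png"); Q=cloud(c).reshape(-1,3)
for lo,hi,nm in((.055,.07,"rib top"),(.02,.032,"flange")):
    m=(Q>[.50,-.16,lo]).all(1)&(Q<[.585,-.08,hi]).all(1); T=Q[m]; print(nm,len(T),T.min(0).round(4),T.max(0).round(4), np.sort(T[:,1])[:12].round(4))
t=read_state(); print(t["torque"])
cv2.imwrite("pics/c6.png",cv2.resize(c["pixels"][150:220,315:405,::-1],(770,600),interpolation=cv2.INTER_CUBIC))
```

```text
rib top 108 [ 0.5389 -0.1289  0.0555] [ 0.5748 -0.0805  0.065 ] [-0.1289 -0.128  -0.1277 -0.1276 -0.1276 -0.1275 -0.127  -0.1269 -0.1265
 -0.1264 -0.1263 -0.1258]
flange 103 [ 0.5227 -0.1321  0.0201] [ 0.5849 -0.0804  0.032 ] [-0.1321 -0.1312 -0.1308 -0.1297 -0.1293 -0.1289 -0.1289 -0.1288 -0.1288
 -0.1287 -0.1286 -0.1284]
[-1.09297869  1.56584374 -0.07979053]
```

View pics/c6.png

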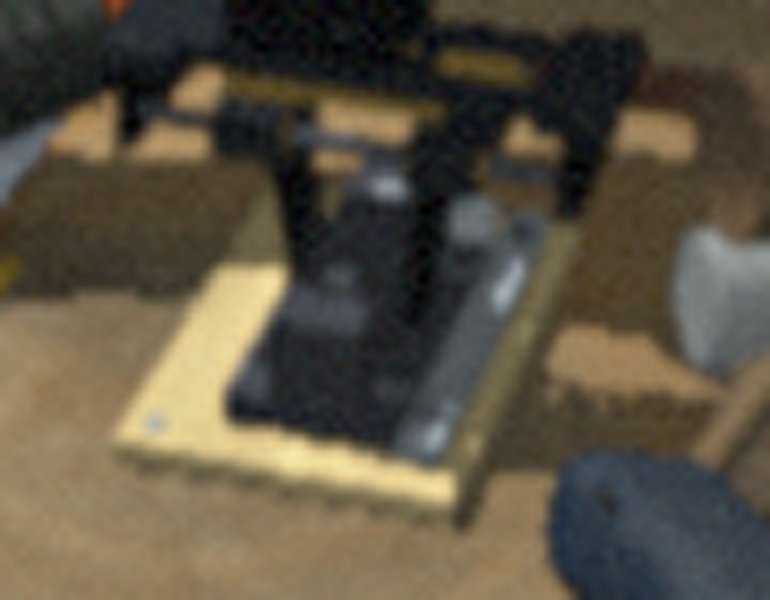

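The picture shows the foot tight along the fence (about (440,370)), moving with the gripper, its front end now close to the stop. I keep feeling forward.

Call:
carry_out([
  [0.01,0,0,0,0,0],
  [0.01,0,0,0,0,0],
])

```text
time: 29.62
ee_pos: [0.5552, -0.0585, 0.0462]
eef_rot: [0.702, 0.712, -0.001, -0.0]
ft_force: [-6.5, -6.1, -1.2]
width: 0.0358
grip_force: 40.0
```

Call:
carry_out([
  [0.01,0,0,0,0,0],
  [0.01,0,0,0,0,0],
])

```text
time: 29.88
ee_pos: [0.5551, -0.0585, 0.0462]
eef_rot: [0.703, 0.712, -0.002, 0.0]
ft_force: [-5.8, -8.4, -0.7]
width: 0.0358
grip_force: 40.0
```

Call:
carry_out([
  [0.01,0,0,0,0,0],
  [0.01,0,0,0,0,0],
])

```text
time: 30.12
ee_pos: [0.5551, -0.0584, 0.0463]
eef_rot: [0.703, 0.711, -0.002, 0.0]
ft_force: [-4.9, -9.5, -3.0]
width: 0.0359
grip_force: 40.0
```

Call:
carry_out([
  [0.01,0,0,0,0,0],
  [0.01,0,0,0,0,0],
])

```text
time: 30.38
ee_pos: [0.5551, -0.0583, 0.0464]
eef_rot: [0.703, 0.711, -0.002, 0.001]
ft_force: [-5.8, -11.8, -2.3]
width: 0.0355
grip_force: 40.0
```

Call:
carry_out([
  [0.006,0.004,0.004,0,0,0],
  [0.006,0.004,0.004,0,0,0],
  [0,0,0,0,0,0],
  [0,0,0,0,0,0],
])

```text
time: 30.88
ee_pos: [0.5551, -0.0583, 0.0464]
eef_rot: [0.703, 0.711, -0.002, 0.001]
ft_force: [-9.5, -11.8, 3.6]
width: 0.0357
grip_force: 40.0
```

Run:
```python
from h import *
s=read_state(); print(s["ee_pos"],s["eef_rot"],s["ft_force"],s["torque"],s["time"])
print(R.from_quat(s["eef_rot"]).as_matrix().round(4))
```

```text
[ 0.55514715 -0.05829965  0.04637939] [ 0.70304011  0.71114591 -0.00236147  0.00072383] [ -9.45523994 -11.84568147   3.58951031] [-2.79353885  2.11881513  0.07205696] 30.875
[[-0.0115  0.9999 -0.0023]
 [ 0.9999  0.0115 -0.0044]
 [-0.0043 -0.0023 -1.    ]]
```

Call:
carry_out([
  [0,0,0,-0.006,0.015,0],
  [0,0,0,-0.006,0.015,0],
  [0,0,0,0,0,0],
  [0,0,0,0,0,0],
])

```text
time: 31.38
ee_pos: [0.5551, -0.0584, 0.0463]
eef_rot: [0.703, 0.711, -0.0, -0.0]
ft_force: [-8.7, -13.4, 2.9]
width: 0.0362
grip_force: 40.0
```

Run:
```python
from h import *
s=read_state(); print(s["ee_pos"],s["ft_force"],s["torque"],s["time"])
print(R.from_quat(s["eef_rot"]).as_matrix().round(4))
```

```text
[ 0.55509311 -0.05837009  0.04626322] [ -8.66809709 -13.41826717   2.9403849 ] [-2.9798529   2.06679375  0.10589906] 31.375
[[-1.150e-02  9.999e-01 -7.000e-04]
 [ 9.999e-01  1.150e-02 -4.000e-04]
 [-4.000e-04 -7.000e-04 -1.000e+00]]
```

Tool level, with about 9 N on the fence and 13 N along the length (including friction). Releasing.

Call:
carry_out([
  [0,0,0,0,0,0],
  [0,0,0,0,0,0],
  [0,0,0,0,0,0],
  [0,0,0,0,0,0],
], fingers=56)

```text
time: 31.88
ee_pos: [0.5572, -0.0538, 0.0467]
eef_rot: [0.702, 0.713, 0.002, -0.001]
ft_force: [-0.2, 0.7, -0.5]
width: 0.0554
grip_force: 0.0
```

Run:
```python
from h import *
s=read_state(); print(s["ee_pos"],s["ft_force"],s["torque"],s["time"],s["width"])
```

```text
[ 0.55720296 -0.05384789  0.04667786] [-0.19502088  0.70173188 -0.45385551] [-0.04479191  0.06443904  0.02973118] 31.875 0.05541190882342156
```

Call:
carry_out([
  [0,0,-0.3,0,0,0],
  [0,0,-0.6,0,0,0],
  [0,0,-1,0,0,0],
  [0,0,-1,0,0,0],
  [0,0,-1,0,0,0],
  [0,0,-1,0,0,0],
  [-1,-0.6,0,0,0,0],
  [-1,-0.6,0,0,0,0],
  [-1,-0.6,0,0,0,0],
  [-1,-0.6,0,0,0,0],
  [-1,0,0,0,0,0],
  [-1,0,0,0,0,0],
  [0,0,0,0,0,0],
])

```text
time: 33.5
ee_pos: [0.462, -0.3008, 0.2421]
eef_rot: [0.704, 0.71, 0.001, -0.0]
ft_force: [-0.0, 0.1, 0.8]
width: 0.0559
grip_force: 0.0
```

Run:
```python
from h import *
a=shot("top","t7.png"); b=shot("side","s7.png")
A=cv2.resize(a["pixels"][145:225,170:280,::-1],(440,320),interpolation=cv2.INTER_CUBIC); B=cv2.resize(b["pixels"][160:220,325:392,::-1],(357,320),interpolation=cv2.INTER_CUBIC)
cv2.imwrite("pics/c7.png",np.hstack([A,B])); cv2.imwrite("pics/t7.png",a["pixels"][:,:,::-1])
Q=cloud(a).reshape(-1,3)
m=(Q>[.5,-.15,.054]).all(1)&(Q<[.62,.03,.07]).all(1); T=Q[m]; print(m.sum(),np.percentile(T,[1,50,99],axis=0).round(4),cv2.minAreaRect(T[:,:2].astype(np.float32)))
d0=np.load("pics/top0.png.npz")["pixels"]; D=cv2.absdiff(d0,a["pixels"]).max(2)
for n,(u,v) in dict(sand=(440,240),tape=(435,198),jar=(415,162),marker=(323,250),pencil=(250,249),off=(382,150)).items(): print(n,np.median(D[v-12:v+13,u-12:u+13]),(D[v-12:v+13,u-12:u+13]>40).mean().round(3))
```

```text
982 [[ 0.5386 -0.1281  0.0555]
 [ 0.556  -0.0598  0.0621]
 [ 0.5741  0.0091  0.0669]] ((0.5568382143974304, -0.05926218628883362), (0.036724552512168884, 0.13941852748394012), 0.8051390051841736)
sand 3.0 0.0
tape 3.0 0.0
jar 3.0 0.0
marker 40.0 0.485
pencil 3.0 0.134
off 3.0 0.019
```

View pics/c7.png

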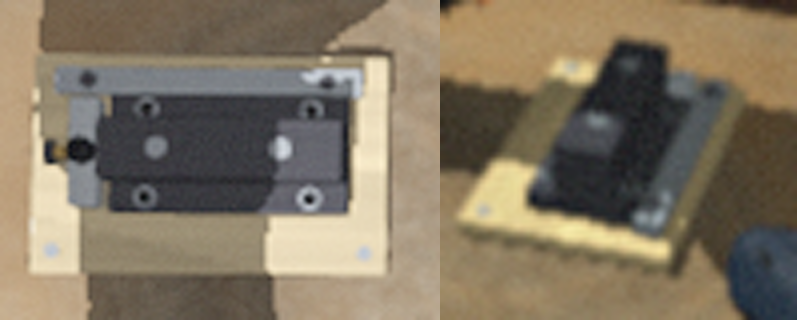

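The final picture shows the foot flat on the board, its long edge tight on the fence (crop y≈96) and its end at the screw in front of the stop (x≈105). Its yaw (0.8°) matches the fence. The sanding block, tape measure, jar and offcut are unchanged. The arm now hides the marker and part of the pencil, but it never went near them. Handing in.

```bash
python3 -c "
from bench import r; print(r.close_job())"
```

```text
the job is handed in; nothing more can be done
None
```

The foot was toppled onto its sole, pressed against the fence at about 10 N, slid onto the contact screw at about 10 N, released with the arm clear, and the job was handed in at about 34 s; contact after release was judged from the pictures, not felt again.

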